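Slide a tall bottle into the scan station and trigger the scan

ROBOT

A 6-joint arm with a two-finger parallel gripper is mounted at the origin on the work surface. World frame = base frame: x ahead of the robot, y to its left, z up, the work surface at z = 0. Lengths are in mm, angles in rad, forces in N, time in s.
With the tool pointing down it reaches from about 275 to 1000 mm from the base axis. Payload 8.4 kg.
Tool frame: the origin (TCP) lies midway between the tips of the shut fingers; the grasp point (between the pads) lies 19 mm behind it; z points along the fingers, y is the direction in which the jaws open and shut (so a half turn about z gives the same grasp; the last joint's range is limited). The gripper opens to 85 mm and grips with 20 to 120 N. Pads are 22 mm wide; open, the fingers measure 114 mm over their backs; the gripper's body (76 mm by 85 mm) begins 54 mm behind the grasp point. The pads swing forward as they close: fully open they stand 13 mm farther back than shut.
Start: joints at [-1.111, 0.353, 1.633, -0, 1.155, -0.002], TCP at [278.474, -559.536, 231.281] pointing down, gripper open.
Joint ranges: [-2.63, 2.63], [-0.92, 2.1], [0.06, 2.66], [-1.3, 4.44], [0, 2.69], [-3.02, 3.02]. Speed limits (rad/s): [2.22, 2.22, 2.79, 3.14, 3.14, 3.14].

INTERFACE

Orientations are given as [roll, pitch, yaw] about the fixed x, y, z axes, in that order (R = Rz(yaw) Ry(pitch) Rx(roll)).
In Python, from rig import * gives the robot as it stands.
- The arm moves only by the tool play_rows, never from a script. Its argument "moves" is a list of rows, each a list of 3 entries, a list of its own where there are three numbers: the shift along the tool's x, y, z in m, then the turn, a rotation vector about the tool's x, y, z in rad, then the opening in per cent of the stroke, from 0 (shut) to 100 (fully open). In form: [[[x, y, z], [rx, ry, rz], fingers], ...]. A call has 1 to 20 rows; each row shifts and turns the commanded pose from where the row before left it, along the tool's axes as they then stand; what a row does not reach is not made up. A row lasts 1/10 s, in which the tool goes at most 50 mm and 8.59 degrees, less where a joint would pass 70% of its speed; a pose out of reach is approached as far as the arm can. A call is refused whole if a number of a shift passes 0.05 or a number of a turn 0.15, either way. A call with a gripper value outside its range is refused whole. The fingers move at their own pace and stop on an object; "squeeze" is the grip in N (left out, the last holds). Time passes only in rows, so rows that do not move let the fingers close. It gives the time, the measured TCP pose, the force and the opening at its end, in the units of the state.
- sense(): the state, without advancing time (a new reading comes with each control period).
- grab_frame(name): name is "scene" or "top"; returns a dict with "pixels" (400x640x3 uint8, red, green, blue), "intrinsics" (3x3 intrinsics, pixels), "distortion" ([k1, k2, p1, p2, k3] as OpenCV has them; the pictures are not rectified), "R" (3x3) and "t" (3): a world point X has camera coordinates R X + t. Camera axes: x right, y down, z forward; pixel columns grow to the right and rows downward; lengths in mm; the calibration is good to about 2 mm. A picture is of the moment at which its call begins. There is no depth.
- sign_off(): hands the job in, once; it reports no verdict.
The state is a dict: "clock": time; "qpos": joint angles; "qvel": joint speeds; "joint_efforts": joint torques, N m; "eef_pos": TCP position; "tcp_rot": TCP orientation; "contact_force": force on the tool from outside, world axes, zero at the start; "wrist_torque": the same for the moment, N m; "opening": opening from 0.0 (shut) to 1.0 (fully open).
Only numpy, scipy, OpenCV 4.12 (cv2) and the standard library are available. Lean on these libraries where they do the work, as an engineer would, in place of code of your own. Each camera call takes 0.05 s, during which the arm holds its last target. There are 200 camera calls.

TASK

Push the tall narrow bottle across the packing bench into the bay between the scan station's guide rails, right up to the scanner's face, sliding it on its base without lifting it or tipping it over. Then press the button on top of the scanner fully down and let go of it, leaving the bottle standing in the bay and the other things where they are.

Things in the scene. Friction and masses are not known exactly. Their poses are not given: they have to be found in the camera images.
- bottle: Tall narrow white bottle with paper label and grey cap, loose on the bench: 255 mm tall, straight round body 64 mm across up to 150 mm height, then a shoulder and a 30 mm neck with a 34 mm cap. About 0.3 to 0.65 kg. Origin at the centre of its underside, z up the bottle. Pushed more than about 40 mm above the bench it can tip instead of slide; it stays where it is left.
- station: Fixed scan station. Origin on the bench at the centre of the bay; z up, +y points from the bay's open mouth to the scanner. Two aluminium guide rails, 28 mm high, 12 mm thick, run along y at x = -48 and +48 mm (84 mm clear between) from y = -52 to +38 mm; before that they flare outwards to about 114 mm clear at y = -94 mm.
- face (a point): Foot of the scanner's upright face, which closes the bay at station y = +38 mm (same axes as the station). The scanner is a fixed grey box with a dark window, 130 mm wide (x), 120 mm deep (y) behind this face, 85 mm high. A bottle touching the face has its axis 32 mm in front of it.
- trigger_top (a point): Centre of the top of the round grey push button (32 mm across, in a black collar) on the scanner's top, 80 mm behind the scanner's face (station y = +118 mm). It is pressed straight down.
- trigger (a joint): Travel of the button: 0 when up, 0.006 m when fully pressed; a spring (about 5 N when fully down) brings it back up.
- jar: Bystander: squat clear jar with a white lid, 68 mm across, 100 mm tall, loose, on the far side. Origin at the centre of its underside.
- carton: Bystander: small cardboard carton 60 x 100 x 70 mm (x, y, z), loose, on the far side. Origin at the centre of its underside.
- tape: Bystander: cardboard tape-roll core lying flat, 90 mm across, 48 mm tall, loose, on the far side. Origin at the centre of its underside.
Mind the look-alikes: they are no part of the job. Of the things that look like the bottle, the largest one is meant.

How it is judged:
By the outcome, as a careful person would: the job done as asked, in the order asked, and still so for the second after the job is handed in, with the robot touching nothing.
It also fails if it takes over 72 s, if anything falls off the work surface, if the arm or the gripper's body presses on something with over 40 N, if the wrist force passes 120 N, or if a joint passes its speed limit or range.

## Working session

There is one attempt and no reset: what is moved stays moved. The work goes in short steps, Python scripts to look and compute and a tool call to move; the robot and the scene stay as the last step left them, time stands still between calls to the robot, and variables do not carry over. Pictures are saved under pics/ and viewed, about 8 in all and at most 12, crops included, and the job is handed in when it is done.

Besides the shell and the picture viewer there is one more tool, called in YAML: its name, and indented under it one key for each argument. play_rows: Moves the arm, as the interface text tells. Its arguments: {"type":"object","properties":{"moves":{"type":"array"},"squeeze":{"type":"number"}},"required":["moves"]}

```bash
ls; mkdir -p pics; python3 - <<'E'
from rig import *
import cv2,numpy as np
for n in("scene","top"):
    f=grab_frame(n); cv2.imwrite(f"pics/{n}0.png",f["pixels"][:,:,::-1])
    print(n,f["intrinsics"],f["distortion"],f["R"],f["t"])
print(sense())
E
```

```text
pics
scene [[439.80934317   0.         318.84530403]
 [  0.         439.80934317 200.3108774 ]
 [  0.           0.           1.        ]] [0.00260925 0.         0.         0.         0.        ] [[-0.46843447  0.88349762  0.00105314]
 [ 0.62453096  0.33197184 -0.70693407]
 [-0.62492418 -0.33049457 -0.70727867]] [ 280.04186309 -287.03767079 1622.34038352]
top [[383.38094189   0.         319.51561002]
 [  0.         383.38094189 196.00928903]
 [  0.           0.           1.        ]] [-0.09306932  0.          0.          0.          0.        ] [[-0.01468133 -0.99989153  0.00118094]
 [-0.99739998  0.01456139 -0.07057791]
 [ 0.07055305 -0.00221405 -0.99750557]] [   4.12061112  596.6507143  1004.18831584]
{'clock': 0.1, 'qpos': array([-1.11139143e+00,  3.53595208e-01,  1.63404881e+00, -3.15009504e-06,
        1.15516743e+00, -2.43459798e-03]), 'qvel': array([-8.06269100e-04, -7.82436266e-04, -2.73091292e-03, -2.16730993e-03,
       -6.65585138e-05,  1.60465741e-03]), 'joint_efforts': array([ 1.27987814e-04, -6.06359267e+01, -3.42820644e+01, -1.13520130e-04,
        3.94924369e-03, -1.48048775e-05]), 'eef_pos': array([ 278.29488372, -559.16333564,  230.63123401]), 'tcp_rot': array([-3.14037385e+00, -8.69438179e-08,  4.61840773e-01]), 'contact_force': array([-0.71137518, -0.32993681, -0.25115185]), 'wrist_torque': array([-0.00689242,  0.03584175, -0.0176988 ]), 'opening': 0.9997089273387323}
```

View pics/scene0.png

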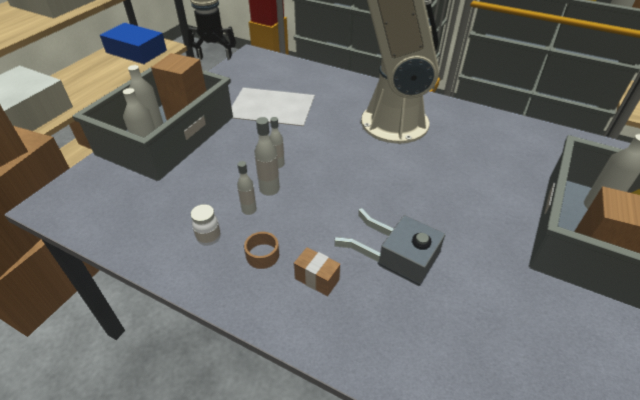

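View pics/top0.png

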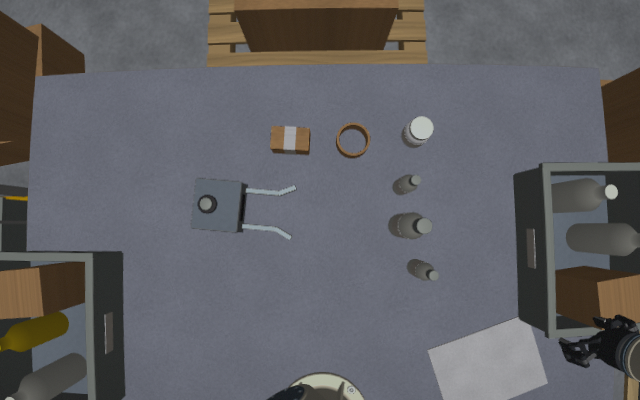

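Two views show three similar bottles. In the top view they are at (405,185), (411,226) and (425,270); in the scene view at (247,190), (267,157) and (276,142). The middle one in the top view, (411,226) / scene (267,157), is the largest, so it's the target. The two small ones stand on either side of it. The station is at top (218,205), with its mouth facing right (-y). I'll measure it and confirm with a crop.

```bash
cat > h.py <<'E'
from rig import *
import cv2,numpy as np
def ray(f,uv,z):
    K,d=f["intrinsics"],np.array(f["distortion"]);R=np.array(f["R"]);t=np.array(f["t"])
    n=cv2.undistortPoints(np.array([[uv]],float),K,d)[0,0]
    c=-R.T@t; v=R.T@np.array([n[0],n[1],1]); return (c+v*(z-c[2])/v[2])[:2].round(1)
def proj(f,P):
    return cv2.projectPoints(np.array(P,float).reshape(-1,1,3),cv2.Rodrigues(np.array(f["R"]))[0],np.array(f["t"]),f["intrinsics"],np.array(f["distortion"]))[0][:,0]
E
python3 - <<'E'
from h import *
t=grab_frame("top");s=grab_frame("scene")
a=cv2.resize(t["pixels"][155:305,180:450,::-1],None,fx=2.9,fy=2.9,interpolation=2)[:, :790]
cv2.imwrite("pics/c1.png",a)
b=cv2.resize(s["pixels"][110:290,180:450,::-1],None,fx=2.9,fy=2.9,interpolation=2)[:, :790]
cv2.imwrite("pics/c2.png",b)
E
```

```text
(no output)
```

View pics/c1.png

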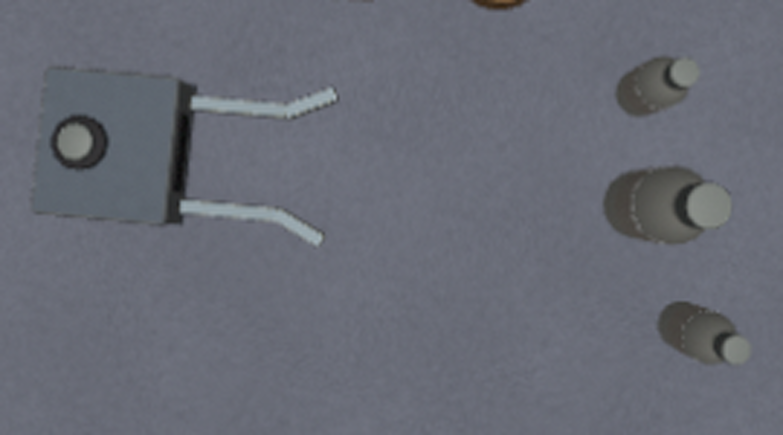

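View pics/c2.png

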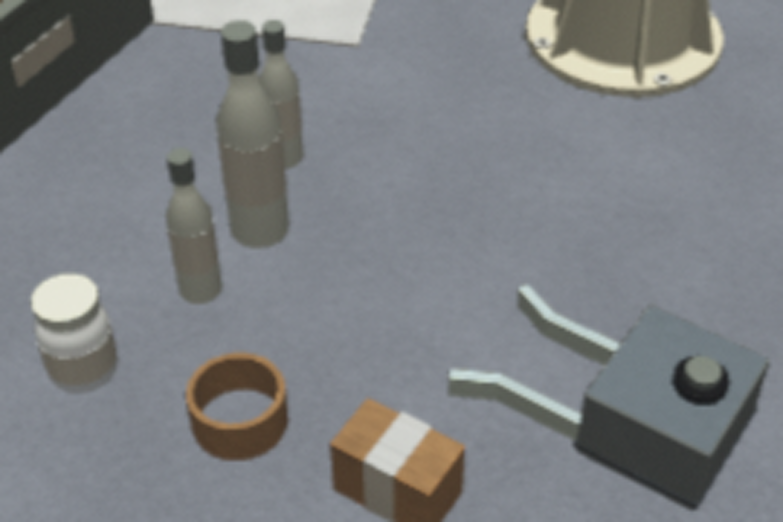

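The crops confirm it: the middle bottle is clearly taller and wider than the two small look-alikes. Its cap is at crop (708,205). The button is at (74,141) and the rail tops start at (195,103) and (182,207).

```bash
python3 - <<'E'
from h import *
t=grab_frame("top");s=grab_frame("scene")
T=lambda x,y,z:ray(t,(180+x/2.9-.33,155+y/2.9-.33),z)
S=lambda x,y,z:ray(s,(180+x/2.9-.33,110+y/2.9-.33),z)
print("cap top/scene",T(708,205,255),S(240,30,255))
print("bottle base left edge (ymax side)",T(604,204,0),"scene base L,R (mid-height of ellipse)",S(229,232,0),S(288,230,0),"bottom",S(260,246,0))
for n,p in dict(capA=(684,73),capB=(736,349)).items(): print(n,T(*p,165))
print("small base A, B top-left edge",T(617,93,0),T(659,322,0),"A scene bottom",S(199,302,0))
print("small capA scene",S(180,156,165))
for p in [(47,67),(193,83),(180,225),(34,212)]: print("corner",T(*p,85))
for p in [(656,307),(767,362),(712,453),(590,393)]: print("cornerS",S(*p,85))
print("button",T(74,141,95),S(703,368,95))
for p in [(287,110),(333,95),(278,214),(320,240),(195,103),(185,207)]: print("rail",T(*p,28))
for p in [(550,318),(617,348),(500,382),(580,420),(525,290),(452,374)]: print("railS",S(*p,28))
E
```

```text
cap top/scene [ 516.1 -218.8] [ 515.3 -217.1]
bottle base left edge (ymax side) [ 516.2 -189.9] scene base L,R (mid-height of ellipse) [ 536.5 -244.4] [ 504.2 -190.2] bottom [ 539.1 -203.5]
capA [ 620.8 -227.5]
capB [ 401. -263.]
small base A, B top-left edge [ 620.7 -205.1] [ 404.9 -239.3] A scene bottom [ 637.1 -214.3]
small capA scene [ 608.9 -232.8]
corner [643.1 308.9]
corner [627.  179.8]
corner [504.1 191.4]
corner [516.6 319.5]
cornerS [506.8 214.7]
cornerS [523.8 324.2]
cornerS [642.  312.7]
cornerS [630.  199.3]
button [577.4 281.4] [565.9 277.8]
rail [606.8 104. ]
rail [620.   61.6]
rail [511.8 113. ]
rail [487.7  74.9]
rail [614.6 188.8]
rail [519.2 198.3]
railS [514.9 117.3]
railS [520.6 189. ]
railS [611.  108.3]
railS [617.4 190.9]
railS [491.8  80.4]
railS [623.2  64.6]
```

```bash
python3 - <<'E'
from h import *
t=grab_frame("top");s=grab_frame("scene")
# tray: near-bench corner bottom & top edges, top view left wall
for p in [(515,170),(550,335),(545,165),(522,325)]: print("tray",p,ray(t,p,0),ray(t,p,120))
# scene: right-hand front corner top (231,78)/bottom(232,100); corner (152,142)/(155,172)
for p in [(231,78),(152,142)]: print("S top",p,ray(s,p,100),ray(s,p,130))
for p in [(232,97),(155,172)]: print("S bot",p,ray(s,p,0))
# button triangulate
def line(f,uv):
    a=ray(f,uv,0);b=ray(f,uv,100);return a,b
tu=(180+74/2.9-.33,155+141/2.9-.33);su=(180+703/2.9-.33,110+368/2.9-.33)
for z in (80,90,100,110): print(z,ray(t,tu,z),ray(s,su,z))
print("tray wall scene bottom vs top; pixel of z=0 at", proj(s,[[565.7,162,28],[569,200,85],[576,280,95],[566,168,0]]))
E
```

```text
tray (515, 170) [ 663.6 -556.5] [ 647.6 -492.8]
tray (550, 335) [ 198.3 -644.7] [ 235.8 -570.9]
tray (545, 165) [ 677.3 -648.1] [ 659.7 -573.8]
tray (522, 325) [ 231.1 -561.2] [ 264.9 -497. ]
S top (231, 78) [ 159.4 -606. ] [ 200.8 -570.8]
S top (152, 142) [ 595.5 -591.5] [ 621.4 -556.9]
S bot (232, 97) [ 140.  -632.4]
S bot (155, 172) [ 624.6 -586.8]
80 [578.2 285.8] [552.5 275.9]
90 [577.6 282.9] [561.5 277.1]
100 [577.1 279.9] [570.4 278.4]
110 [576.5 276.9] [579.3 279.6]
tray wall scene bottom vs top; pixel of z=0 at [[377.05162619 237.19274071]
 [392.23072582 229.08994743]
 [421.65061214 239.59965935]
 [378.0664713  244.62394814]]
```

play_rows:
  moves:
    - [[0.012,-0.0224,0],[0,0,0],40]
    - [[0.012,-0.0224,0],[0,0,0],40]
    - [[0.012,-0.0224,0],[0,0,0],40]
    - [[0.012,-0.0224,0],[0,0,0],40]
    - [[0.012,-0.0224,0],[0,0,0],40]
    - [[0.012,-0.0224,0],[0,0,0],40]
    - [[0.012,-0.0224,0],[0,0,0],40]
    - [[0.012,-0.0224,0],[0,0,0],40]
    - [[0.012,-0.0224,0],[0,0,0],40]
    - [[0.012,-0.0224,0],[0,0,0],40]
    - [[0,0,0],[0,0,-0.12],40]
    - [[0,0,0],[0,0,-0.12],40]
    - [[0,0,0],[0,0,-0.12],40]
    - [[0,0,0],[0,0,-0.12],40]
    - [[0,0,0],[0,0,-0.12],40]
    - [[0,0,0],[0,0,-0.12],40]
    - [[0,0,0],[0,0,-0.12],40]
    - [[0,0,0],[0,0,-0.12],40]
    - [[0,0,0],[0,0,0],40]

```text
clock: 2.3
eef_pos: [286.1, -305.6, 231.4]
tcp_rot: [3.141, 0.0, 1.424]
contact_force: [0.4, 0.1, 0.0]
opening: 0.403
```

play_rows:
  moves:
    - [[0.0034,0.0271,0],[0,0,0],40]
    - [[0.0034,0.0271,0],[0,0,0],40]
    - [[0.0034,0.0271,0],[0,0,0],40]
    - [[0.0034,0.0271,0],[0,0,0],40]
    - [[0.0034,0.0271,0],[0,0,0],40]
    - [[0.0034,0.0271,0],[0,0,0],40]
    - [[0.0034,0.0271,0],[0,0,0],40]
    - [[0.0034,0.0271,0],[0,0,0],40]
    - [[0,0,0],[0,0.1,0],40]
    - [[0,0,0],[0,0.1,0],40]
    - [[0,0,0],[0,0.1,0],40]
    - [[0,0,0],[0,0.1,0],40]
    - [[0,0,0],[0,0.1,0],40]
    - [[0,0,0],[0,0.1,0],40]
    - [[0,0,0],[0,0.1,0],40]
    - [[0,0,0],[0,0,0],40]
    - [[0,0,0],[0,0,0],40]

```text
clock: 4.0
eef_pos: [504.3, -311.2, 230.6]
tcp_rot: [-3.139, -0.698, 1.417]
contact_force: [1.0, -0.7, 0.1]
opening: 0.404
```

```bash
python3 - <<'E'
from h import *
from scipy.spatial.transform import Rotation as Ro
t=grab_frame("top");s=grab_frame("scene");q=sense()
print(q["qpos"].round(3),q["eef_pos"].round(1),Ro.from_euler("xyz",q["tcp_rot"]).as_matrix().round(3))
cv2.imwrite("pics/m1.png",np.vstack([t["pixels"][100:400],s["pixels"][0:290]])[:,:,::-1])
E
```

```text
[-0.843  0.554  1.503  0.516  1.576 -0.824] [ 504.8 -310.5  231.7] [[ 0.114  0.989  0.095]
 [ 0.758 -0.149  0.635]
 [ 0.642 -0.    -0.766]]
```

View pics/m1.png

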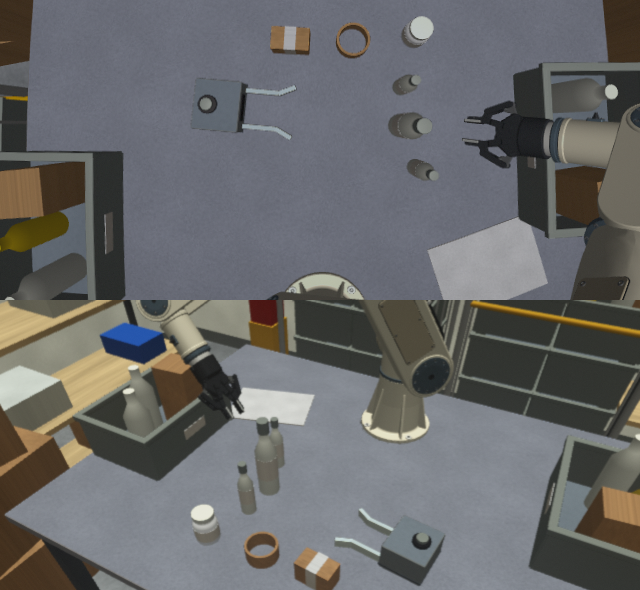

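The picture shows the gripper tilted behind the bottle at top (490,125), clear of both small bottles and the tray. I'll lower it behind the bottle now.

play_rows:
  moves:
    - [[-0.011,0,0.018],[0,0,0],40]
    - [[-0.011,0,0.018],[0,0,0],40]
    - [[-0.011,0,0.018],[0,0,0],40]
    - [[-0.011,0,0.018],[0,0,0],40]
    - [[-0.011,0,0.018],[0,0,0],40]
    - [[-0.011,0,0.018],[0,0,0],40]
    - [[-0.011,0,0.018],[0,0,0],40]
    - [[-0.011,0,0.018],[0,0,0],40]
    - [[-0.011,0,0.018],[0,0,0],40]
    - [[-0.011,0,0.018],[0,0,0],40]
    - [[0,0,0],[0,0,0],40]
    - [[0,0,0],[0,0,0],40]

```text
clock: 5.3
eef_pos: [509.5, -279.1, 23.2]
tcp_rot: [-3.141, -0.7, 1.422]
contact_force: [-0.8, -1.1, -0.2]
opening: 0.399
```

```bash
python3 - <<'E'
from h import *
t=grab_frame("top");s=grab_frame("scene");q=sense()
print(q["qpos"].round(3),q["eef_pos"].round(1),q["contact_force"])
cv2.imwrite("pics/m2.png",np.hstack([cv2.resize(t["pixels"][150:350,380:580],(400,400)),cv2.resize(s["pixels"][50:250,160:360],(400,400))])[:,:,::-1])
E
```

```text
[-0.809  0.79   1.622  0.564  1.257 -0.986] [ 509.9 -279.8   23.9] [ 0.21125038 -0.85358354  0.18736575]
```

View pics/m2.png

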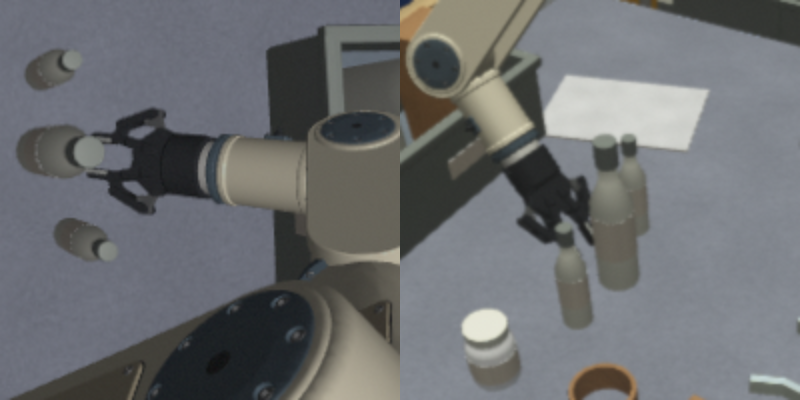

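The tool is now behind the bottle, with the fingertips at the left edge of the gripper in the top view, crop (95,150), facing the body and clear of everything. I'll start pushing.

play_rows:
  moves:
    - [[0.0046,0,0.0038],[0,0,0],40]
    - [[0.0046,0,0.0038],[0,0,0],40]
    - [[0.0046,0,0.0038],[0,0,0],40]
    - [[0.0023,0,0.0019],[0,0,0],40]
    - [[0.0023,0,0.0019],[0,0,0],40]
    - [[0.0023,0,0.0019],[0,0,0],40]
    - [[0.0023,0,0.0019],[0,0,0],40]
    - [[0.0023,0,0.0019],[0,0,0],40]
    - [[0.0031,0,0.0026],[0,0,0],40]
    - [[0.0031,0,0.0026],[0,0,0],40]
    - [[0.0046,0,0.0038],[0,0,0],40]
    - [[0.0046,0,0.0038],[0,0,0],40]
    - [[0.0046,0,0.0038],[0,0,0],40]
    - [[0.0046,0,0.0038],[0,0,0],40]
    - [[0.0046,0,0.0038],[0,0,0],40]
    - [[0.0046,0,0.0038],[0,0,0],40]
    - [[0.0031,0,0.0026],[0,0,0],40]
    - [[0.0015,0,0.0013],[0,0,0],40]

```text
clock: 7.2
eef_pos: [521.6, -197.0, 23.4]
tcp_rot: [-3.141, -0.7, 1.422]
contact_force: [0.3, -2.3, -1.5]
opening: 0.395
```

```bash
python3 - <<'E'
from h import *
t=grab_frame("top");s=grab_frame("scene");q=sense()
print(q["eef_pos"].round(1),q["contact_force"])
cv2.imwrite("pics/m3.png",np.hstack([cv2.resize(t["pixels"][150:350,330:530],(400,400)),cv2.resize(s["pixels"][50:250,180:380],(400,400))])[:,:,::-1])
E
```

```text
[ 521.5 -197.1   23.5] [ 0.29779231  0.05729109 -0.27669161]
```

View pics/m3.png

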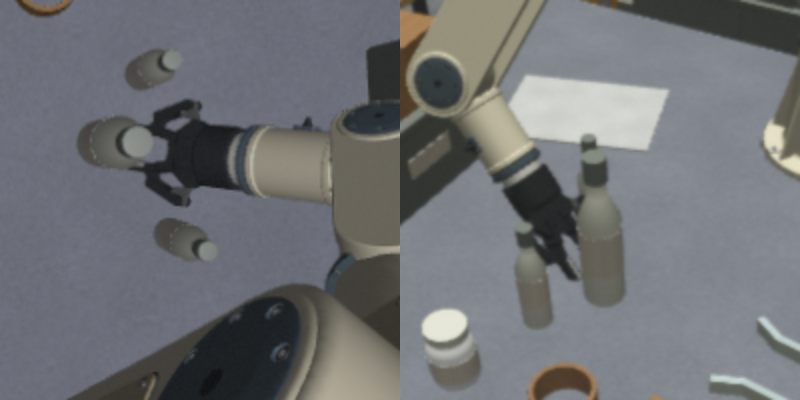

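The bottle is sliding upright (cap at top-view pixel (398,221)) and the small bottles haven't moved. I'll check its lateral offset.

```bash
cat >> h.py <<'E'
def cap(guess):
    """bottle (cap centre) world xy from top view near world guess"""
    t=grab_frame("top"); u,v=proj(t,[[*guess,255]])[0]
    x0,y0=int(u)-22,int(v)-22; c=t["pixels"][y0:y0+44,x0:x0+44]
    g=cv2.cvtColor(np.ascontiguousarray(c),cv2.COLOR_RGB2GRAY)
    h=cv2.HoughCircles(cv2.medianBlur(cv2.resize(g,None,fx=4,fy=4,interpolation=2),5),cv2.HOUGH_GRADIENT,1,20,param1=60,param2=12,minRadius=28,maxRadius=42)
    return [(ray(t,(x0+a/4-.4,y0+b/4-.4),255),r/4) for a,b,r in h[0][:3]]
E
python3 - <<'E'
from h import *
t=grab_frame("top")
print(cap((525,-160)),ray(t,(330+136/2-.2,150+142/2-.2),255),ray(t,(330+155/2,150+157/2),50))
E
```

```text
[(array([ 527.1, -166.2]), np.float32(7.75)), (array([ 524.4, -177.1]), np.float32(9.5)), (array([ 528.2, -132. ]), np.float32(8.95))] [ 526.5 -164.8] [ 506.6 -231.9]
```

play_rows:
  moves:
    - [[0.0023,0.0001,0.0019],[0.0011,0,-0.0013],40]
    - [[0.0046,0.0001,0.0038],[0.0011,0,-0.0013],40]
    - [[0.0056,0.0001,0.0047],[0.0011,0,-0.0013],40]
    - [[0.0056,0.0001,0.0047],[0.0011,0,-0.0013],40]
    - [[0.0056,0.0001,0.0047],[0.0011,0,-0.0013],40]
    - [[0.0056,0.0001,0.0047],[0.0011,0,-0.0013],40]
    - [[0.0056,0.0001,0.0047],[0.0011,0,-0.0013],40]
    - [[0.0056,0.0001,0.0047],[0.0011,0,-0.0013],40]
    - [[0.0056,0.0001,0.0047],[0.0011,0,-0.0013],40]
    - [[0.0056,0.0001,0.0047],[0.0011,0,-0.0013],40]
    - [[0.0056,0.0001,0.0047],[0.0011,0,-0.0013],40]
    - [[0.0056,0.0001,0.0047],[0.0011,0,-0.0013],40]
    - [[0.0056,0.0001,0.0047],[0.0011,0,-0.0013],40]
    - [[0.0056,0.0001,0.0047],[0.0011,0,-0.0013],40]
    - [[0.0056,0.0001,0.0047],[0.0011,0,-0.0013],40]
    - [[0.0056,0.0001,0.0047],[0.0011,0,-0.0013],40]
    - [[0.0056,0.0001,0.0047],[0.0011,0,-0.0013],40]
    - [[0.0046,0.0001,0.0038],[0.0011,0,-0.0013],40]
    - [[0.0023,0.0001,0.0019],[0.0011,0,-0.0013],40]

```text
clock: 9.3
eef_pos: [540.4, -70.7, 23.8]
tcp_rot: [-3.141, -0.7, 1.455]
contact_force: [-0.7, -1.5, -0.5]
opening: 0.402
```

```bash
python3 - <<'E'
from h import *
q=sense();e=q["eef_pos"]; print(e.round(1),q["tcp_rot"].round(3),q["contact_force"].round(1)); print(cap((e[0]+5,e[1]+32)))
E
```

```text
[540.4 -70.7  23.8] [-3.141 -0.7    1.455] [-0.7 -1.5 -0.5]
[(array([543.6, -38.4]), np.float32(8.3))]
```

play_rows:
  moves:
    - [[0.0023,0.0001,0.0019],[0.0011,0,-0.0013],40]
    - [[0.0046,0.0001,0.0038],[0.0011,0,-0.0013],40]
    - [[0.0056,0.0001,0.0047],[0.0011,0,-0.0013],40]
    - [[0.0056,0.0001,0.0047],[0.0011,0,-0.0013],40]
    - [[0.0056,0.0001,0.0047],[0.0011,0,-0.0013],40]
    - [[0.0056,0.0002,0.0047],[0.0011,0,-0.0013],40]
    - [[0.0056,0.0002,0.0047],[0.0011,0,-0.0013],40]
    - [[0.0056,0.0002,0.0047],[0.0011,0,-0.0013],40]
    - [[0.0056,0.0002,0.0047],[0.0011,0,-0.0013],40]
    - [[0.0056,0.0002,0.0047],[0.0011,0,-0.0013],40]
    - [[0.0056,0.0002,0.0047],[0.0011,0,-0.0013],40]
    - [[0.0056,0.0002,0.0047],[0,0,0],40]
    - [[0.0056,0.0002,0.0047],[0,0,0],40]
    - [[0.0056,0.0002,0.0047],[0,0,0],40]
    - [[0.0056,0.0001,0.0047],[0,0,0],40]
    - [[0.0056,0.0001,0.0047],[0,0,0],40]
    - [[0.0046,0,0.0038],[0,0,0],40]
    - [[0.0023,0,0.0019],[0,0,0],40]

```text
clock: 11.15
eef_pos: [555.3, 48.7, 24.1]
tcp_rot: [-3.141, -0.7, 1.473]
contact_force: [-0.5, -2.6, -0.7]
opening: 0.395
```

```bash
python3 - <<'E'
from h import *
q=sense();e=q["eef_pos"]; print(e.round(1),q["tcp_rot"].round(3),q["contact_force"].round(1)); print(cap((e[0]+3,e[1]+32)))
t=grab_frame("top");s=grab_frame("scene")
cv2.imwrite("pics/m4.png",np.hstack([cv2.resize(t["pixels"][130:280,180:330],(400,400),interpolation=2),cv2.resize(s["pixels"][130:290,280:440],(400,400),interpolation=2)])[:,:,::-1])
E
```

```text
[555.3  48.7  24.1] [-3.141 -0.7    1.473] [-0.5 -2.6 -0.7]
[(array([558.2,  80.8]), np.float32(8.375))]
```

View pics/m4.png

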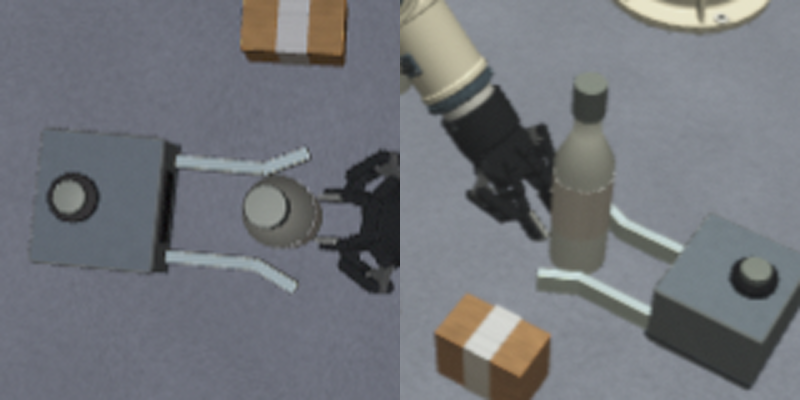

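Bottle upright and centred at the mouth (cap at top crop (267,205), rails at y≈165 and 260). I'll push on into the bay, slowing before the face.

play_rows:
  moves:
    - [[0.0023,0,0.0019],[0,0,0],40]
    - [[0.0038,0,0.0032],[0,0,0],40]
    - [[0.0046,0,0.0038],[0,0,0],40]
    - [[0.0046,0,0.0038],[0,0,0],40]
    - [[0.0046,0,0.0038],[0,0,0],40]
    - [[0.0046,0,0.0038],[0,0,0],40]
    - [[0.0046,0,0.0038],[0,0,0],40]
    - [[0.0046,0,0.0038],[0,0,0],40]
    - [[0.0046,0,0.0038],[0,0,0],40]
    - [[0.0046,0,0.0038],[0,0,0],40]
    - [[0.0046,0,0.0038],[0,0,0],40]
    - [[0.0038,0,0.0032],[0,0,0],40]
    - [[0.0023,0,0.0019],[0,0,0],40]
    - [[0.0015,0,0.0013],[0,0,0],40]

```text
clock: 12.7
eef_pos: [562.4, 119.5, 24.7]
tcp_rot: [-3.141, -0.7, 1.473]
contact_force: [-0.8, -1.8, -1.2]
opening: 0.4
```

```bash
python3 - <<'E'
from h import *
q=sense();e=q["eef_pos"]; print(e.round(1),q["tcp_rot"].round(3),q["contact_force"].round(1)); print(cap((e[0]+3,e[1]+32)))
E
```

```text
[562.4 119.5  24.7] [-3.141 -0.7    1.473] [-0.8 -1.8 -1.2]
[(array([563.7, 147.1]), np.float32(9.15)), (array([537.7, 168.9]), np.float32(7.2)), (array([545.7, 149.7]), np.float32(7.425))]
```

play_rows:
  moves:
    - [[0.0015,0,0.0013],[0,0,0],40]
    - [[0.0015,0,0.0013],[0,0,0],40]
    - [[0.0015,0,0.0013],[0,0,0],40]
    - [[0.0015,0,0.0013],[0,0,0],40]
    - [[0.0015,0,0.0013],[0,0,0],40]
    - [[0.0015,0,0.0013],[0,0,0],40]

```text
clock: 13.35
eef_pos: [563.6, 131.2, 24.6]
tcp_rot: [-3.142, -0.7, 1.473]
contact_force: [-0.5, -1.6, 0.4]
opening: 0.402
```

play_rows:
  moves:
    - [[0.0008,0,0.0006],[0,0,0],40]
    - [[0.0008,0,0.0006],[0,0,0],40]

```text
clock: 13.55
eef_pos: [563.7, 133.2, 24.6]
tcp_rot: [-3.141, -0.7, 1.473]
contact_force: [1.1, -1.3, 0.0]
opening: 0.4
```

play_rows:
  moves:
    - [[0.0008,0,0.0006],[0,0,0],40]

```text
clock: 13.65
eef_pos: [563.8, 134.1, 24.6]
tcp_rot: [-3.141, -0.7, 1.473]
contact_force: [0.7, -0.9, 0.0]
opening: 0.404
```

play_rows:
  moves:
    - [[0.0008,0,0.0006],[0,0,0],40]

```text
clock: 13.75
eef_pos: [563.9, 135.1, 24.7]
tcp_rot: [-3.141, -0.7, 1.473]
contact_force: [0.2, -1.4, -0.2]
opening: 0.401
```

play_rows:
  moves:
    - [[0.0008,0,0.0006],[0,0,0],40]

```text
clock: 13.85
eef_pos: [564.0, 136.1, 24.7]
tcp_rot: [-3.141, -0.7, 1.473]
contact_force: [0.7, -0.9, -0.9]
opening: 0.399
```

play_rows:
  moves:
    - [[0.0008,0,0.0006],[0,0,0],40]

```text
clock: 13.95
eef_pos: [564.1, 136.8, 24.6]
tcp_rot: [3.142, -0.699, 1.473]
contact_force: [-1.3, -8.4, -1.0]
opening: 0.399
```

play_rows:
  moves:
    - [[0.0008,0,0.0006],[0,0,0],40]

```text
clock: 14.05
eef_pos: [564.2, 137.1, 24.5]
tcp_rot: [3.141, -0.698, 1.473]
contact_force: [-3.7, -15.6, 1.9]
opening: 0.401
```

Force jumps to 15 N at the expected place, so the bottle is against the face. I'll back straight off.

play_rows:
  moves:
    - [[-0.0015,0,-0.0013],[0,0,0],40]
    - [[-0.0015,0,-0.0013],[0,0,0],40]
    - [[-0.0023,0,-0.0019],[0,0,0],40]
    - [[-0.0046,0,-0.0038],[0,0,0],40]
    - [[-0.0076,0,-0.0064],[0,0,0],40]
    - [[-0.0076,0,-0.0064],[0,0,0],40]
    - [[-0.0115,0,-0.0096],[0,0,0],40]
    - [[-0.0115,0,-0.0096],[0,0,0],40]
    - [[-0.0115,0,-0.0096],[0,0,0],40]
    - [[-0.0115,0,-0.0096],[0,0,0],40]
    - [[-0.0115,0,-0.0096],[0,0,0],40]
    - [[-0.0115,0,-0.0096],[0,0,0],40]
    - [[-0.0076,0,-0.0064],[0,0,0],40]
    - [[0,0,0],[0,0,0],0]

```text
clock: 15.45
eef_pos: [551.5, 4.6, 24.4]
tcp_rot: [3.141, -0.7, 1.472]
contact_force: [-0.1, 0.4, -0.3]
opening: 0.242
```

```bash
python3 - <<'E'
from h import *
q=sense();e=q["eef_pos"]; print(e.round(1),q["contact_force"].round(1)); print(cap((567,169)))
t=grab_frame("top");s=grab_frame("scene")
cv2.imwrite("pics/m5.png",np.hstack([cv2.resize(t["pixels"][130:280,180:330],(400,400),interpolation=2),cv2.resize(s["pixels"][130:290,280:440],(400,400),interpolation=2)])[:,:,::-1])
E
```

```text
[551.5   4.6  24.4] [-0.1  0.4 -0.3]
[(array([567.1, 166.3]), np.float32(7.7))]
```

View pics/m5.png

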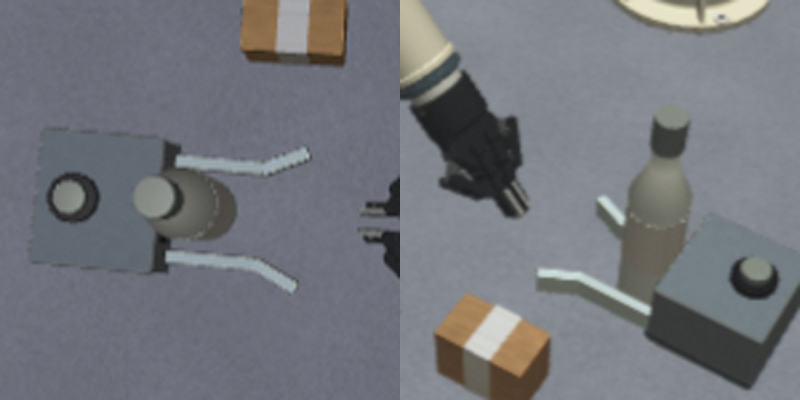

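Bottle stands upright against the face (cap at top crop (155,197)), and the carton and station are undisturbed. Next I'll raise, level the tool and go to the button.

play_rows:
  moves:
    - [[0.0187,0,-0.0222],[0,0,0],0]
    - [[0.0187,0,-0.0222],[0,0,0],0]
    - [[0.0187,0,-0.0222],[0,0,0],0]
    - [[0.0187,0,-0.0222],[0,0,0],0]
    - [[0.0187,0,-0.0222],[0,0,0],0]
    - [[0.0187,0,-0.0222],[0,0,0],0]
    - [[0.0187,0,-0.0222],[0,0,0],0]
    - [[0.0187,0,-0.0222],[0,0,0],0]
    - [[0.0187,0,-0.0222],[0,0,0],0]
    - [[0.0187,0,-0.0222],[0,0,0],0]
    - [[0,0,0],[0,-0.1,0],0]
    - [[0,0,0],[0,-0.1,0],0]
    - [[0,0,0],[0,-0.1,0],0]
    - [[0,0,0],[0,-0.1,0],0]
    - [[0,0,0],[0,-0.1,0],0]
    - [[0,0,0],[0,-0.1,0],0]
    - [[0,0,0],[0,-0.1,0],0]
    - [[0,0,0],[0,0,0],0]

```text
clock: 17.4
eef_pos: [551.1, 8.7, 314.9]
tcp_rot: [3.141, 0.002, 1.477]
contact_force: [-0.7, 0.3, -0.4]
opening: -0.001
```

play_rows:
  moves:
    - [[0.0302,0,0],[0,0,0],0]
    - [[0.0302,0,0],[0,0,0],0]
    - [[0.0302,0,0],[0,0,0],0]
    - [[0.0302,0,0],[0,0,0],0]
    - [[0.0302,0,0],[0,0,0],0]
    - [[0.0302,0,0],[0,0,0],0]
    - [[0.0302,0,0],[0,0,0],0]
    - [[0.0302,0,0],[0,0,0],0]
    - [[0.0302,0,0],[0,0,0],0]
    - [[0,0,0],[0,0,0],0]
    - [[0,0,0.023],[0,0,0],0]
    - [[0,0,0.023],[0,0,0],0]
    - [[0,0,0.023],[0,0,0],0]
    - [[0,0,0.023],[0,0,0],0]
    - [[0,0,0.023],[0,0,0],0]
    - [[0,0,0.023],[0,0,0],0]
    - [[0,0,0.023],[0,0,0],0]
    - [[0,0,0.018],[0,0,0],0]
    - [[0,0,0],[0,0,0],0]
    - [[0,0,0],[0,0,0],0]

```text
clock: 19.4
eef_pos: [577.7, 275.9, 135.9]
tcp_rot: [-3.14, -0.0, 1.472]
contact_force: [0.1, -0.1, 0.1]
opening: -0.0
```

```bash
python3 - <<'E'
from h import *
t=grab_frame("top");s=grab_frame("scene");q=sense();print(q["eef_pos"].round(1),proj(s,[q["eef_pos"],[577,280,105]]))
cv2.imwrite("pics/m6.png",np.hstack([cv2.resize(t["pixels"][130:280,160:310],(400,400),interpolation=2),cv2.resize(s["pixels"][150:280,330:460],(400,400),interpolation=2)])[:,:,::-1])
E
```

```text
[578.5 276.5 137. ] [[422.80997255 228.6971985 ]
 [422.18930294 237.28673395]]
```

View pics/m6.png

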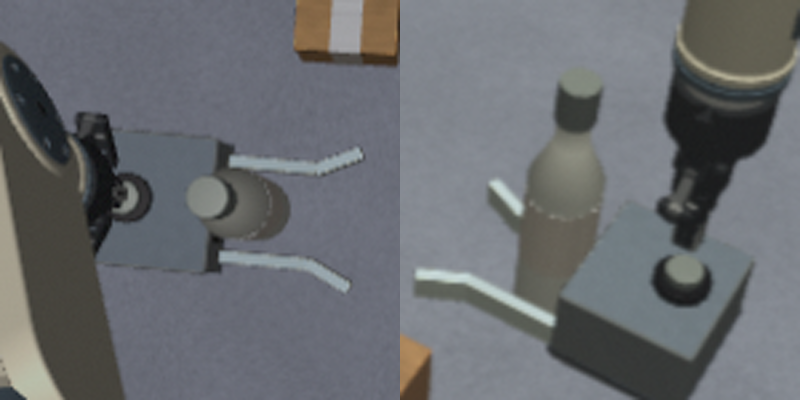

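The shut fingertips are right over the button: scene crop tips at (688,245), button at (685,270). I'll move them forward 3 mm and press in small steps.

play_rows:
  moves:
    - [[0.003,0,0.005],[0,0,0],0]
    - [[0,0,0.005],[0,0,0],0]
    - [[0,0,0.005],[0,0,0],0]
    - [[0,0,0.004],[0,0,0],0]
    - [[0,0,0.002],[0,0,0],0]
    - [[0,0,0.002],[0,0,0],0]
    - [[0,0,0],[0,0,0],0]

```text
clock: 20.2
eef_pos: [578.0, 279.5, 112.4]
tcp_rot: [-3.141, 0.0, 1.473]
contact_force: [0.8, -0.2, 0.2]
opening: 0.001
```

play_rows:
  moves:
    - [[0,0,0.002],[0,0,0],0]
    - [[0,0,0.002],[0,0,0],0]

```text
clock: 20.4
eef_pos: [578.3, 279.6, 108.8]
tcp_rot: [3.141, -0.0, 1.473]
contact_force: [0.3, -0.3, 0.5]
opening: -0.001
```

play_rows:
  moves:
    - [[0,0,0.002],[0,0,0],0]
    - [[0,0,0],[0,0,0],0]

```text
clock: 20.6
eef_pos: [578.2, 279.5, 106.6]
tcp_rot: [-3.141, -0.0, 1.473]
contact_force: [-0.7, 0.1, 2.0]
opening: 0.005
```

play_rows:
  moves:
    - [[0,0,0.002],[0,0,0],0]
    - [[0,0,0],[0,0,0],0]

```text
clock: 20.8
eef_pos: [578.2, 279.6, 104.7]
tcp_rot: [3.141, -0.0, 1.473]
contact_force: [-0.1, 0.1, 2.9]
opening: -0.001
```

Contact came at about 107 mm, with spring force building. I'll step on until it bottoms out.

play_rows:
  moves:
    - [[0,0,0.002],[0,0,0],0]
    - [[0,0,0],[0,0,0],0]

```text
clock: 21.0
eef_pos: [578.3, 279.6, 102.8]
tcp_rot: [3.141, -0.0, 1.473]
contact_force: [0.1, 0.2, 3.6]
opening: -0.003
```

play_rows:
  moves:
    - [[0,0,0.0015],[0,0,0],0]
    - [[0,0,0],[0,0,0],0]

```text
clock: 21.2
eef_pos: [578.3, 279.6, 101.3]
tcp_rot: [3.141, -0.0, 1.473]
contact_force: [-0.9, 0.1, 4.7]
opening: -0.0
```

play_rows:
  moves:
    - [[0,0,0.001],[0,0,0],0]
    - [[0,0,0],[0,0,0],0]

```text
clock: 21.4
eef_pos: [578.3, 279.6, 101.0]
tcp_rot: [3.141, -0.0, 1.473]
contact_force: [-2.2, -0.5, 9.8]
opening: 0.001
```

play_rows:
  moves:
    - [[0,0,0.0005],[0,0,0],0]
    - [[0,0,0],[0,0,0],0]

```text
clock: 21.6
eef_pos: [578.3, 279.6, 100.9]
tcp_rot: [3.141, -0.0, 1.473]
contact_force: [-4.1, -2.0, 14.4]
opening: 0.001
```

The button has bottomed out: the tip stalls at 101 mm while the force climbs to 14 N. I'll release it and lift clear.

play_rows:
  moves:
    - [[0,0,-0.003],[0,0,0],0]
    - [[0,0,-0.005],[0,0,0],0]
    - [[0,0,-0.01],[0,0,0],0]
    - [[0,0,-0.022],[0,0,0],0]
    - [[0,0,-0.025],[0,0,0],0]
    - [[0,0,-0.025],[0,0,0],0]
    - [[0,0,-0.025],[0,0,0],0]
    - [[0,0,-0.025],[0,0,0],0]
    - [[0,0,-0.025],[0,0,0],0]
    - [[0,0,-0.025],[0,0,0],0]
    - [[0.025,0,0],[0,0,0],0]
    - [[0.025,0,0],[0,0,0],0]
    - [[0.025,0,0],[0,0,0],0]
    - [[0.025,0,0],[0,0,0],0]
    - [[0,0,0],[0,0,0],0]
    - [[0,0,0],[0,0,0],0]

```text
clock: 23.2
eef_pos: [587.5, 379.1, 289.4]
tcp_rot: [-3.141, 0.001, 1.474]
contact_force: [0.1, -0.4, -0.4]
opening: -0.001
```

```bash
python3 - <<'E'
from h import *
t=grab_frame("top");s=grab_frame("scene");q=sense();print(q["clock"],q["eef_pos"].round(1),q["contact_force"].round(1))
print(cap((567,167)))
cv2.imwrite("pics/m7.png",np.vstack([t["pixels"][80:350],s["pixels"][90:400]])[:,:,::-1])
E
```

```text
23.3 [587.7 378.3 289.7] [-0.3 -0.8 -0.1]
[(array([567.6, 166.3]), np.float32(7.5))]
```

View pics/m7.png

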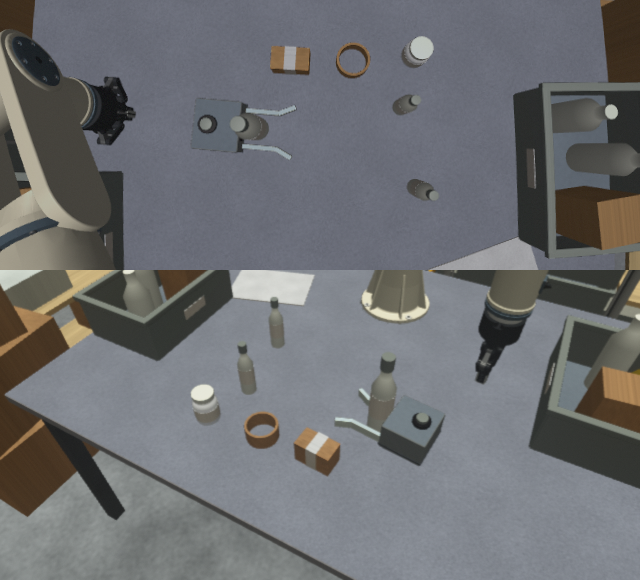

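The bottle stands in the bay against the scanner (top (245,125), scene (383,395)). The button is up (scene (422,420)), all the other things are in place and the arm is clear. Handing in.

```bash
python3 -c "
from rig import *
print(sign_off())"
```

```text
the job is handed in; nothing more can be done
None
```

The bottle is standing in the bay against the scanner's face, the button has been pressed and released, and the job is handed in at about 23 s of the 72 s allowed.

- **Push:** I slid the largest of the three bottles on its base, with the tool tilted and both fingertips about 30 mm above the bench. When it met the scanner's face, the force rose to about 15 N.
- **Bottle position:** After I backed off and again after the press, the camera put its axis at (567, 166), against about (566, 168) expected. That is within the 2 mm calibration.
- **Button:** I pressed it with shut fingers. The tip touched at about 107 mm, the spring built to about 5 N, and it bottomed out at 101 mm with 14 N. That matches the 6 mm travel. I then lifted clear.
- **Last picture:** The bottle is upright, the button looks up, and the jar, carton, tape and small bottles look unmoved. The arm is clear, with contact force within noise.
- **Disagreement:** One camera reading during the push was about 4 mm short of where the tool pose put the bottle. I took it as a poor circle fit, and the later contact and camera readings agreed with the expected position.

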